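# Bring a welded terminal to the focus notch of the inspection camera

## Task

First-piece weld check: lift the carrier that holds the welded terminal up and off its hook, set it astride the open end of the camera's rail with the terminal facing the lens, and slide it along the rail towards the camera until you feel the rail's spring ball click into the carrier's notch, where the weld is in focus; do not touch the camera. Finish while still gripping the carrier, holding it still at the notch and fully down on the rail, so that the picture can be taken. Leave the empty carrier hanging on its hook and the gauge block and the spare tips where they are.

Things in the scene. Friction and masses are not known exactly. Their poses are not given: they have to be found in the camera images.
- sample_carrier_grip (a point): Carrier with the terminal: bare steel saddle with upright plate, 96 mm tall, 0.2 kg, stays upright. Point: centre of its head, the top block 14 mm thick (x), 36 mm wide (y), 24 mm tall. Grip from above across the 36 mm (fingers closing along y); the flat sides run on at that width to 30 mm below the point, then 52 mm wide. z up, -x its front with the terminal. A 22 x 18 mm window under the head takes the hook
- sample_face (a point): The copper terminal (43 mm long, lying along y under two dark spring clips) on the front of the sample carrier's plate; point 11 mm to -x and 40 mm below the head's centre; it must face the camera
- sample_notch (a point): Foot of the sample carrier, 84 mm below the head's centre: centre of the underside of its two skirts (60 mm long in x, 20 mm deep, 40 mm over both), which straddle the rail with 1.2 mm play a side; their lower inner edges are chamfered 2.5 mm. In the +y skirt, at x = 0 of this point, is an inner V notch, 10 mm wide, 3.6 mm deep, for the ball; ramps on the skirt's last 8 mm
- empty_carrier_grip (a point): Centre of the head of the second carrier: alike, but no terminal on it; it hangs on the other hook and stays there
- hook_stand: T-shaped stand, fixed; origin on the worktop midway between the hanging places, z up. Two flat steel hooks 14 mm wide, at y = +55 and -55 mm, tops 105 mm high, point to -x and end in a lip turned up 6 mm (outer face at x = -20 mm). Carriers hang near x = 0 with the stand's axes, head centre 117 mm high. To unhook: raise 8 to 13 mm (the window jams from 15 mm on), draw out 30 mm or more to -x
- camera_rail: Camera rail unit, fixed: grey base plate 310 x 72 x 12 mm with a steel bar on it, 20 mm wide, top at 40 mm, low friction (0.15), 4 mm chamfers along its top edges, free end at x = +135 mm. Origin on the worktop straight below notch_station, same axes. The carrier is set on from above, centre at x = +70 to +100 mm, its axes parallel to these
- notch_station (a point): Point on the centre line of the rail's top, abreast of the ball, marked by a fine cross line, 40 mm above the worktop. z up, x along the rail, camera at -x: the carrier slides to -x. In place, the carrier's head centre is straight above this point; seated, it is 64 mm above it
- ball (a joint): Spring ball, 12 mm, in the rail's +y side abreast of notch_station, 10 mm below the rail top. 0 = out (5 mm proud), grows as pressed in (m); spring 2.4 N at 0 plus 1.2 N per mm. The skirt's ramp presses it in 3 to 4 mm when the carrier is 30 to 22 mm short (needs 5 to 10 N along the rail); drag then is steady, falls over the last 5 mm as the ball springs out into the notch (below 2 mm), and rises again just past the middle
- camera: Inspection camera clamped on the rail at -x: grey box, black barrel, white ring light facing +x, 46 mm wide (clamp knob to 45 mm at -y), up to 88 mm high; lens ring begins at x = -70 mm. Origin and axes as camera_rail. Not to be touched
- gauge_block: Small grey steel gauge block, 22x52x14 mm, lying at the left front edge of the worktop; leave it. Origin at its underside's centre
- spare_tip_1: Copper electrode tip, 16 mm thick, 38 mm tall, standing upright behind the hook stand; leave it. Origin at its underside's centre

How it is judged:
By the outcome, as a careful person would: the job done as asked, in the order asked, and still so for the second after the job is handed in, while the arm keeps its last pose, push and grip.
It also fails if it takes over 56 s, if anything falls off the work surface, if the arm or the gripper's body presses on something with over 40 N, if the wrist force passes 120 N, or if a joint passes its speed limit or range.

## Robot

A 7-joint arm with a two-finger parallel gripper is mounted at the origin on a cart in front of the work surface, level with it; the furniture and walls round the work are solid. World frame = base frame: x ahead of the robot, y to its left, z up, the work surface at z = 0. Lengths are in m, angles in rad, forces in N, time in s.
With the tool pointing down it reaches from about 0.4 to 0.85 m from the base axis. Payload 4.4 kg.
Tool frame: the origin (TCP) lies at the centre of the arm's flange, where the gripper is bolted on; the fingertips stand 199 mm ahead of it and the grasp point (between the pads) lies 180 mm ahead of it; z points along the fingers, x is the direction in which the jaws open and shut, and the axes are right-handed (so a half turn about z gives the same grasp; the last joint's range is limited). The gripper opens to 94 mm and grips with 3 to 60 N. Pads are 16 mm wide; open, the fingers measure 119 mm over their backs; the gripper's body (75 mm by 177 mm) begins 78 mm behind the grasp point.
Start: joints at [-1.169, 0.628, 0.038, 1.517, -0.027, 0.996, -0.02], TCP at [0.293, 0.58, 0.405] pointing down, gripper open.
Joint ranges: [-3.06, 3.06], [-0.37, 2.12], [-1.25, 1.32], [0.18, 2.47], [-1.1, 4.24], [0.23, 1.98], [-2.94, 2.94]. Speed limits (rad/s): [2.57, 2.57, 3.14, 3.14, 3.14, 3.14, 3.14].

## Interface

Orientations are given as a rotation vector (axis times angle).
In Python, from cell import robot gives the robot as it stands. The module is installed in compiled form; this text tells all that it offers.
- The arm moves only by the tool arm_command, never from a script. Its argument "motion" is a list of rows, each a list of 4 numbers: the shift along the tool's x, y, z in m, then the turn about the tool's z in degrees. In form: [[x, y, z, roll], ...]. A call has 1 to 20 rows; each row shifts and turns the commanded pose from where the row before left it, along the tool's axes as they then stand; what a row does not reach is not made up. A row lasts 1/10 s, in which the tool goes at most 50 mm and 8.59 degrees, less where a joint would pass 70% of its speed; a pose out of reach is approached as far as the arm can. A call is refused whole if a number of a shift passes 0.05 or a number of a turn 8.59, either way. A call with a gripper value outside its range is refused whole. "gripper" is the finger opening in m, from 0 to 0.094, set as the call begins (left out, the last holds). The fingers move at their own pace and stop on an object; "grip_force" is the grip in N (left out, the last holds). Time passes only in rows, so rows that do not move let the fingers close. It gives the time, the measured TCP pose, the force and the opening at its end, in the units of the state.
- robot.get_state(): the state, without advancing time (a new reading comes with each control period).
- robot.snapshot(name): name is "scene" or "side" or "wrist"; returns a dict with "color" (480x640x3 uint8, red, green, blue), "vertical_fov" (degrees; the focal length in pixels is half the picture's height over the tangent of half this angle, whatever the lens; pixels are square), "cx", "cy" (the principal point, pixels), "rvec" (rotation vector, rad) and "tvec" (3), from world to camera coordinates, as OpenCV has them; the wrist camera has in their place "hand_eye" (4x4, takes a point from camera to tool coordinates, whose origin is the TCP and whose axes are the tool frame's). Camera axes: x right, y down, z forward; pixel columns grow to the right and rows downward; lengths in m; the calibration is good to about 2 mm. A picture is of the moment at which its call begins: read the wrist's pose just before it. There is no depth.
- robot.job_done(): hands the job in, once; it reports no verdict.
Trained networks look in the newest picture that a camera, given by its name, has taken for a name from the list of things; names that differ only in an ending like _2 or _b are one class to them, and where a whole thing is asked for, a point or a joint stands for the part that bears it (a point fixed in the world has none). Each returns a list of dicts, best first, with "p" (0 to 1); they miss things now and then, are a little off and sometimes report something else, mostly with a low value. They report only what shows in the picture. A call takes as long as a camera call.
- robot.trace(camera, query): "pixels" (480x640 bool, what is visible of it) and "uv" ([column, row] in pixels, amid what is visible of it).
- robot.pinpoint(camera, query): "uv" ([column, row] in pixels: a listed point, or the origin of a listed thing).
The state is a dict: "time_s": time; "joints": joint angles; "qd": joint speeds; "effort": joint torques, N m; "ee_pos": TCP position; "tcp_rot": TCP orientation; "wrist_force": force on the tool from outside, world axes, zero at the start; "ft_torque": the same for the moment, N m; "gripper_width": finger opening in m.
Only numpy, scipy, OpenCV 4.12 (cv2) and the standard library are available. Lean on these libraries where they do the work, as an engineer would, in place of code of your own. Each camera call takes 0.05 s, during which the arm holds its last target.

## Working session

There is one attempt and no reset: what is moved stays moved. The work goes in short steps, Python scripts to look and compute and a tool call to move; the robot and the scene stay as the last step left them, time stands still between calls to the robot, and variables do not carry over. Pictures are saved under pics/ and viewed, and the job is handed in when it is done.

Besides the shell and the picture viewer there is one more tool, called after "Request:" as a command line: name --pt "numbers of a row" for each row, then --argument value for the rest. arm_command: Moves the arm, as the interface text tells. Its arguments: {"type":"object","properties":{"motion":{"type":"array","items":{"type":"array","items":{"type":"number"}}},"gripper":{"type":"number"},"grip_force":{"type":"number"}},"required":["motion"]}

```bash
mkdir -p pics
cat > h.py <<'E'
import numpy as np,cv2
from cell import robot
from scipy.spatial.transform import Rotation as R
def snap(n,f=None):
    st=robot.get_state(); s=robot.snapshot(n)
    if f: cv2.imwrite('pics/'+f,cv2.cvtColor(s['color'],cv2.COLOR_RGB2BGR))
    fl=240/np.tan(np.radians(s['vertical_fov']/2))
    if 'hand_eye' in s:
        T=np.eye(4);T[:3,:3]=R.from_rotvec(st['tcp_rot']).as_matrix();T[:3,3]=st['ee_pos']
        C=T@np.array(s['hand_eye'])
    else:
        T=np.eye(4);T[:3,:3]=R.from_rotvec(np.ravel(s['rvec'])).as_matrix();T[:3,3]=np.ravel(s['tvec']);C=np.linalg.inv(T)
    return dict(C=C,f=fl,cx=s['cx'],cy=s['cy'],img=s['color'])
def ray(c,uv):
    d=np.array([(uv[0]-c['cx'])/c['f'],(uv[1]-c['cy'])/c['f'],1.]);d=c['C'][:3,:3]@d
    return c['C'][:3,3],d/np.linalg.norm(d)
def onz(c,uv,z):
    o,d=ray(c,uv);return o+d*(z-o[2])/d[2]
def proj(c,P):
    p=np.linalg.inv(c['C'])@np.append(P,1);return np.array([c['f']*p[0]/p[2]+c['cx'],c['f']*p[1]/p[2]+c['cy']])
def tri(rs):
    A=0;b=0
    for o,d in rs:
        M=np.eye(3)-np.outer(d,d);A=A+M;b=b+M@o
    P=np.linalg.solve(A,b);return P,[np.linalg.norm((np.eye(3)-np.outer(d,d))@(P-o)) for o,d in rs]
E
python3 - <<'E'
from h import *
print(robot.get_state())
for n in ['scene','side','wrist']:
    c=snap(n,n+'0.png'); print(n,c['C'].round(3).tolist(),c['f'])
    for q in ['sample_carrier_grip','sample_face','sample_notch','empty_carrier_grip','hook_stand','camera_rail','notch_station','ball','camera','gauge_block','spare_tip_1']:
        print(q,[(np.round(r['uv'],1).tolist(),round(r['p'],2)) for r in robot.pinpoint(n,q)][:3])
E
```

```text
{'time_s': 0.0, 'joints': array([-1.16881942,  0.62930502,  0.03844178,  1.51834597, -0.02698136,
        0.99630818, -0.02000867]), 'qd': array([-7.63500534e-04, -2.96126323e-04, -1.03436791e-03,  9.99102048e-05,
       -8.95556968e-04,  8.63455181e-04,  2.87511307e-03]), 'effort': array([ 1.33101032e-03, -5.49732971e+01,  1.14381306e+00, -1.86624652e+01,
       -5.22558123e-02,  2.36127485e-02,  2.10378225e-04]), 'ee_pos': array([0.29292799, 0.57992593, 0.40378748]), 'tcp_rot': array([ 2.67494818e+00,  1.64559014e+00, -2.44105621e-03]), 'wrist_force': array([ 0.11672251, -0.18278795, -0.3082081 ]), 'ft_torque': array([ 0.04149167,  0.01152582, -0.01452806]), 'gripper_width': 0.09369817816877025}
scene [[0.884, -0.306, 0.353, 0.188], [-0.467, -0.563, 0.682, -0.296], [-0.01, -0.768, -0.64, 0.68], [0.0, 0.0, 0.0, 1.0]] 576.3514857765396
sample_carrier_grip [([299.2, 179.6], 0.94)]
sample_face [([293.6, 198.3], 0.86)]
sample_notch [([298.4, 217.4], 0.82)]
empty_carrier_grip [([330.5, 211.2], 0.82)]
hook_stand [([315.1, 247.8], 0.83)]
camera_rail [([315.1, 351.4], 0.58), ([299.2, 177.1], 0.58)]
notch_station [([313.0, 333.8], 0.79)]Traceback (most recent call last):
  File "<stdin>", line 6, in <module>
ValueError: it knows: camera, camera_rail, empty_carrier_grip, gauge_block, hook_stand, notch_station, sample_carrier_grip, sample_face, sample_notch, spare_tip
```

Run:
```python
from h import *
Q=['sample_carrier_grip','sample_face','empty_carrier_grip','hook_stand','camera_rail','notch_station','camera']
D={q:[] for q in Q}
for n in ['scene','side']:
    c=snap(n,n+'1.png'); print(n,c['C'].round(3).tolist(),c['f'])
    for q in Q:
        r=robot.pinpoint(n,q)
        print(q,[(np.round(x['uv'],1).tolist(),round(x['p'],2)) for x in r][:3])
        if r: D[q].append(ray(c,r[0]['uv']))
for q in Q:
    if len(D[q])>1: print(q,*tri(D[q]))
print(robot.get_state()['time_s'])
```

```text
scene [[0.884, -0.306, 0.353, 0.188], [-0.467, -0.563, 0.682, -0.296], [-0.01, -0.768, -0.64, 0.68], [0.0, 0.0, 0.0, 1.0]] 576.3514857765396
sample_carrier_grip [([300.8, 178.0], 0.66)]
sample_face [([295.0, 201.1], 0.61)]
empty_carrier_grip [([327.9, 211.0], 0.91)]
hook_stand [([317.3, 247.5], 0.7)]
camera_rail [([310.7, 353.8], 0.68)]
notch_station [([310.3, 334.4], 0.94)]
camera []
side [[-0.999, 0.001, -0.042, 0.547], [0.04, 0.372, -0.927, 1.168], [0.015, -0.928, -0.372, 0.414], [0.0, 0.0, 0.0, 1.0]] 595.5431451196023
sample_carrier_grip [([299.8, 248.0], 0.98), ([306.6, 274.2], 0.25)]
sample_face [([300.8, 302.7], 0.64), ([305.6, 274.4], 0.63)]
empty_carrier_grip [([297.4, 218.5], 0.94)]
hook_stand [([294.3, 305.7], 0.58)]
camera_rail [([361.1, 251.0], 0.7)]
notch_station [([359.0, 231.9], 0.63), ([403.3, 332.1], 0.34)]
camera []
sample_carrier_grip [0.53653918 0.44607224 0.11585802] [np.float64(0.002347025267963771), np.float64(0.0023470252679635636)]
sample_face [0.53551056 0.47276221 0.04922837] [np.float64(0.00255049489556994), np.float64(0.002550494895570018)]
empty_carrier_grip [0.53554245 0.34095815 0.11800641] [np.float64(0.000832805317451173), np.float64(0.0008328053174511555)]
hook_stand [ 5.40563817e-01  3.90443873e-01 -1.54124321e-04] [np.float64(0.00043738789260283953), np.float64(0.0004373878926029415)]
camera_rail [0.42042357 0.18533937 0.00111918] [np.float64(0.0008853091644813819), np.float64(0.0008853091644811743)]
notch_station [0.424552   0.18941144 0.03895593] [np.float64(0.0008729022228547188), np.float64(0.0008729022228547385)]
1.2
```

View pics/scene0.png

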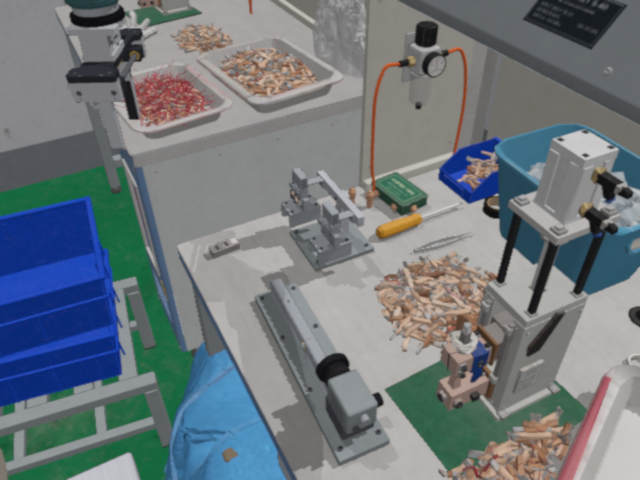

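```bash
ls pics
```

```text
scene0.png
scene1.png
side1.png
```

View pics/side1.png

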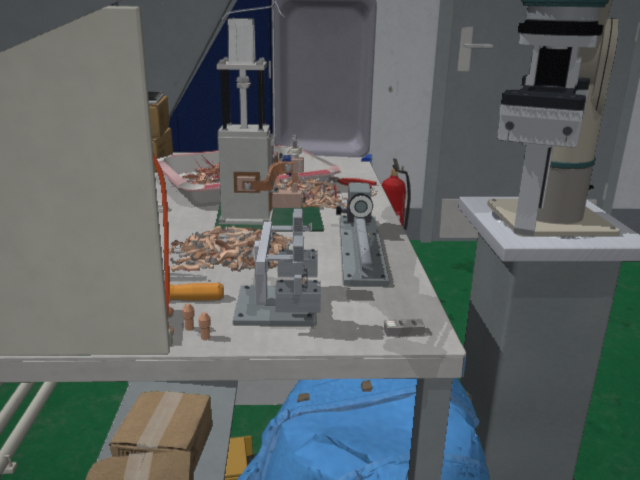

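Run:
```python
from h import *
c=snap('wrist','w1.png');s=robot.snapshot('wrist');print(np.round(s['hand_eye'],3),c['C'].round(3),c['f'],s['cx'],s['cy'])
for q in ['sample_carrier_grip','hook_stand','camera_rail','notch_station']:
    print(q,[(np.round(x['uv'],1).tolist(),round(x['p'],2)) for x in robot.pinpoint('wrist',q)][:3])
```

```text
[[ 1.    -0.001 -0.    -0.   ]
 [ 0.001  0.965  0.263 -0.076]
 [-0.    -0.263  0.965  0.019]
 [ 0.     0.     0.     1.   ]] [[ 0.452  0.861  0.235  0.225]
 [ 0.892 -0.436 -0.119  0.614]
 [ 0.     0.263 -0.965  0.386]
 [ 0.     0.     0.     1.   ]] 387.5316359001561 323.44351110064343 244.8679302718792
sample_carrier_grip []
hook_stand [([276.5, 463.0], 0.63)]
camera_rail []
notch_station []
```

View pics/w1.png

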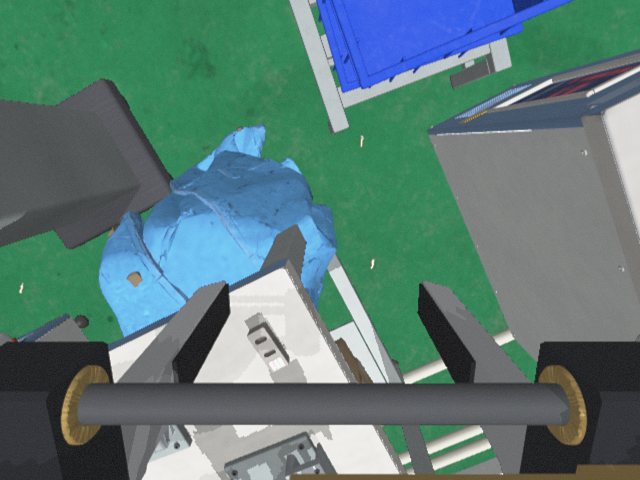

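Run:
```python
import cv2
i=cv2.imread('pics/scene1.png'); cv2.imwrite('pics/sc_a.png',cv2.resize(i[160:280,250:400],None,fx=5,fy=5,interpolation=cv2.INTER_CUBIC))
cv2.imwrite('pics/sc_b.png',cv2.resize(i[260:460,240:400],None,fx=3,fy=3,interpolation=cv2.INTER_CUBIC))
```

```text
(no output)
```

View pics/sc_a.png

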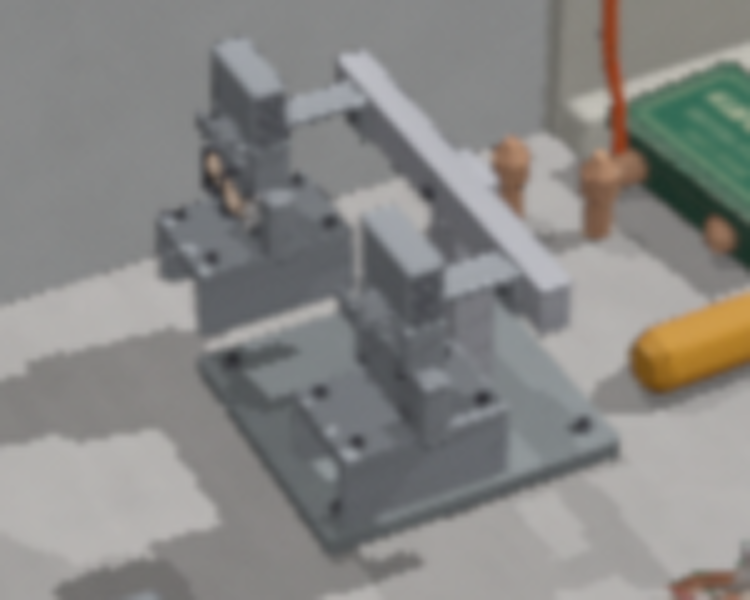

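View pics/sc_b.png

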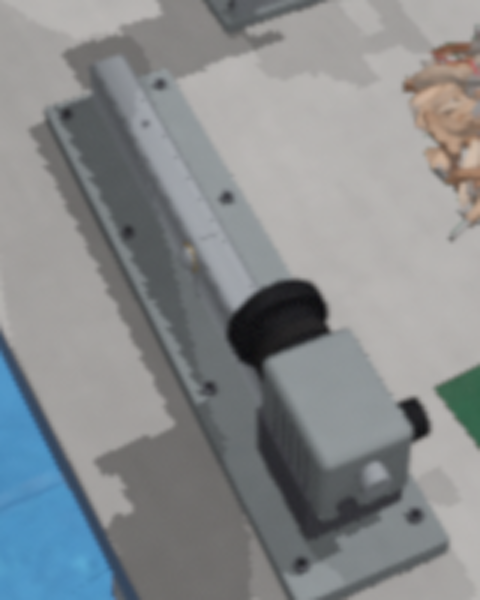

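Request:
arm_command --pt "-0.0125 0.014 0 0" --pt "-0.025 0.028 0 0" --pt "-0.025 0.028 0 0" --pt "-0.025 0.028 0 0" --pt "-0.025 0.028 0 0" --pt "-0.025 0.028 0 0" --pt "-0.025 0.028 0 0" --pt "-0.025 0.028 0 0" --pt "-0.0125 0.014 0 0" --pt "0 0 0 -6.7" --pt "0 0 0 -6.7" --pt "0 0 0 -6.7" --pt "0 0 0 -6.7" --pt "0 0 0 0" --pt "0 0 0 0"

```text
time_s: 3.0
ee_pos: [0.4029, 0.3006, 0.4047]
tcp_rot: [-2.225, -2.218, -0.0]
wrist_force: [-0.1, -0.1, 1.0]
gripper_width: 0.0938
```

Run:
```python
from h import *
import pickle
c=snap('wrist','w2.png');st=robot.get_state();print(st['time_s'],st['ee_pos'],st['tcp_rot'],st['joints'],c['C'].round(3))
pickle.dump(c,open('w2.pkl','wb'))
for q,z in [('sample_carrier_grip',.117),('sample_face',.077),('empty_carrier_grip',.117),('hook_stand',0),('camera_rail',0),('notch_station',.04)]:
    print(q,[(np.round(x['uv'],1).tolist(),round(x['p'],2),onz(c,x['uv'],z).round(4).tolist()) for x in robot.pinpoint('wrist',q)][:3])
```

```text
3.05 [0.40291186 0.30062518 0.40474937] [2.22438497e+00 2.21848675e+00 3.25668280e-04] [-0.63954398  0.41938903 -0.08009532  1.91955324  0.0452372   0.80414749
  0.82403064] [[ 0.004  0.965  0.263  0.327]
 [ 1.    -0.004 -0.001  0.3  ]
 [ 0.     0.263 -0.965  0.386]
 [ 0.     0.     0.     1.   ]]
sample_carrier_grip []
sample_face []
empty_carrier_grip []
hook_stand [([408.2, 340.3], 0.9, [0.542, 0.3934, -0.0])]
camera_rail [([208.4, 231.9], 0.6, [0.418, 0.1825, 0.0])]
notch_station [([195.9, 244.6], 0.6, [0.4206, 0.1822, 0.04])]
```

View pics/w2.png

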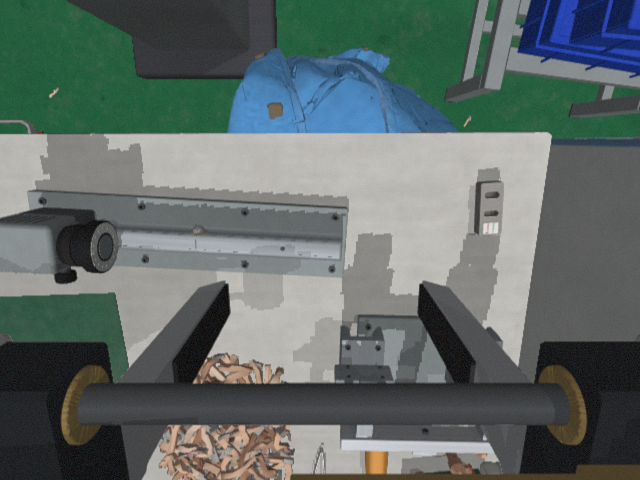

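Run:
```python
import cv2
i=cv2.imread('pics/w2.png'); cv2.imwrite('pics/w2a.png',cv2.resize(i[180:290,110:360],None,fx=3.2,fy=3.2,interpolation=cv2.INTER_CUBIC))
cv2.imwrite('pics/w2b.png',cv2.resize(i[195:285,260:360],None,fx=6.4,fy=6.4,interpolation=cv2.INTER_CUBIC))
cv2.imwrite('pics/w2c.png',cv2.resize(i[195:285,150:250],None,fx=6.4,fy=6.4,interpolation=cv2.INTER_CUBIC))
```

```text
(no output)
```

View pics/w2b.png

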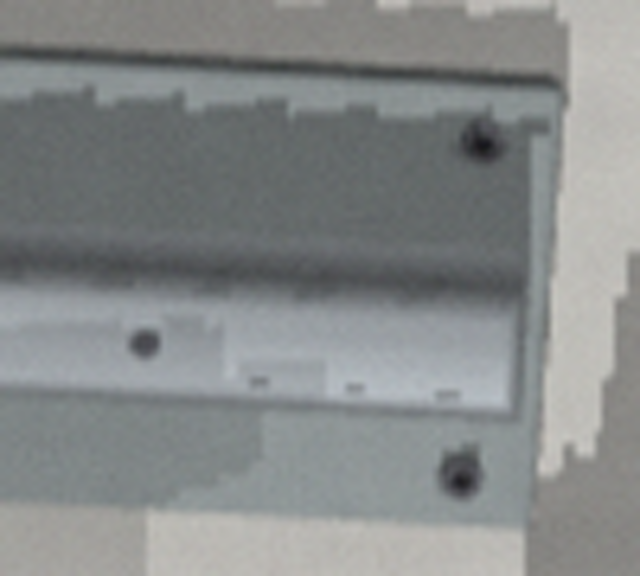

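View pics/w2c.png

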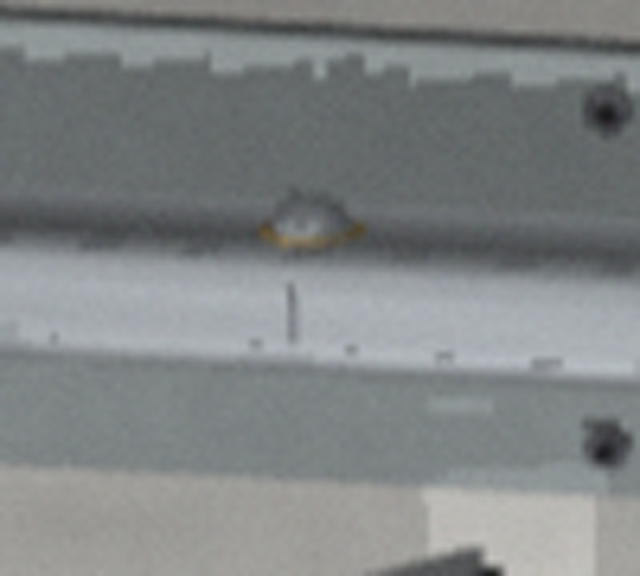

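Run:
```python
from h import *
import pickle
c=pickle.load(open('w2.pkl','rb'))
def ln(ps,z):
    P=np.array([onz(c,p,z) for p in ps]);k=np.polyfit(P[:,1],P[:,0],1);print('x=',k, 'res',(np.polyval(k,P[:,1])-P[:,0]).round(4));return k
a=ln([(150,198.1),(250,203.1),(260,203.6),(346,208.7)],.012)
b=ln([(150,267.7),(250,272.3),(260,273.1),(341.2,276.7)],.012)
print('width',b[1]-a[1], 'mid', [(y,(np.polyval(a,y)+np.polyval(b,y))/2) for y in (.18,.25,.3)], np.degrees(np.arctan(a[0])),np.degrees(np.arctan(b[0])))
print(onz(c,(195.6,243.8),.04), 'end',onz(c,(340,249),.04), onz(c,(346,208.7),.012),onz(c,(341.5,276.7),.012))
```

```text
x= [0.05840038 0.37340988] res [-0.0002  0.0002  0.0002 -0.0002]
x= [0.05394928 0.44561112] res [ 0.      0.0001 -0.0002  0.    ]
width 0.07220124288131863 mid [(0.18, np.float64(0.41962196975246124)), (0.25, np.float64(0.42355420765394425)), (0.3, np.float64(0.42636294901214633))] 3.342298939610422 3.0880721319107853
[0.41978834 0.1819492  0.04      ] end [0.42530894 0.31543314 0.04      ] [0.39245131 0.32219683 0.012     ] [0.4627303  0.31839591 0.012     ]
```

Request:
arm_command --pt "0.015 0.014 0 0" --pt "0.03 0.028 0 0" --pt "0.03 0.028 0 0" --pt "0.03 0.028 0 0" --pt "0.025 0.022 0 0" --pt "0.015 0.014 0 0" --pt "0 0 0 0" --pt "0 0 0 0"

```text
time_s: 4.15
ee_pos: [0.5365, 0.4454, 0.4039]
tcp_rot: [2.222, 2.221, -0.003]
wrist_force: [-0.3, 0.3, -0.7]
gripper_width: 0.0939
```

Run:
```python
from h import *
import pickle
c=snap('wrist','w3.png');st=robot.get_state();print(st['time_s'],st['ee_pos'],st['tcp_rot'],st['wrist_force'],st['ft_torque'])
pickle.dump(c,open('w3.pkl','wb'))
for q,z in [('sample_carrier_grip',.117),('empty_carrier_grip',.117),('hook_stand',0)]:
    print(q,[(np.round(x['uv'],1).tolist(),round(x['p'],2),onz(c,x['uv'],z).round(4).tolist()) for x in robot.pinpoint('wrist',q)][:3])
```

```text
4.2 [0.53628548 0.44496723 0.40428212] [ 2.22169434  2.22096434 -0.0027597 ] [ 0.25911186 -0.23506087  0.5997106 ] [-0.01917431 -0.04769429  0.04667169]
sample_carrier_grip [([325.9, 249.0], 0.9, [0.5363, 0.4463, 0.117])]
empty_carrier_grip [([170.3, 251.8], 0.63, [0.5383, 0.3342, 0.117]), ([272.1, 219.9], 0.28, [0.515, 0.4084, 0.117])]
hook_stand []
```

View pics/w3.png

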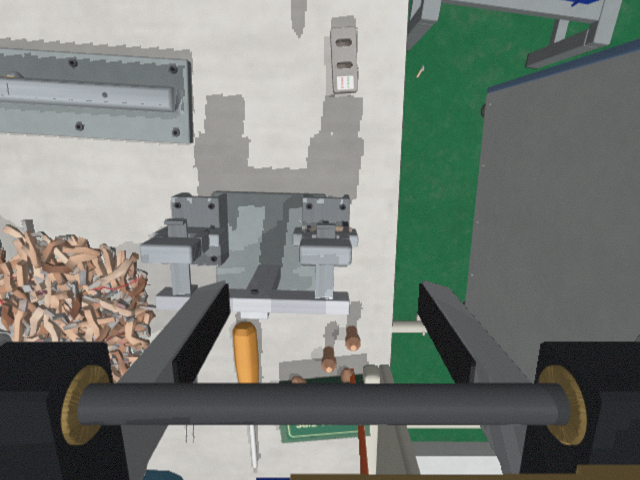

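Run:
```python
import cv2
i=cv2.imread('pics/w3.png'); cv2.imwrite('pics/w3a.png',cv2.resize(i[180:320,270:380],None,fx=5,fy=5,interpolation=cv2.INTER_CUBIC)[:600])
cv2.imwrite('pics/w3b.png',cv2.resize(i[185:320,130:380],None,fx=3.2,fy=3.2,interpolation=cv2.INTER_CUBIC))
```

```text
(no output)
```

View pics/w3a.png

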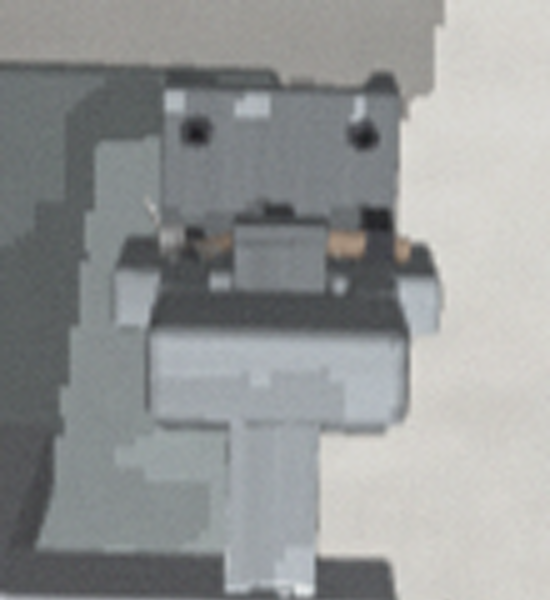

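View pics/w3b.png

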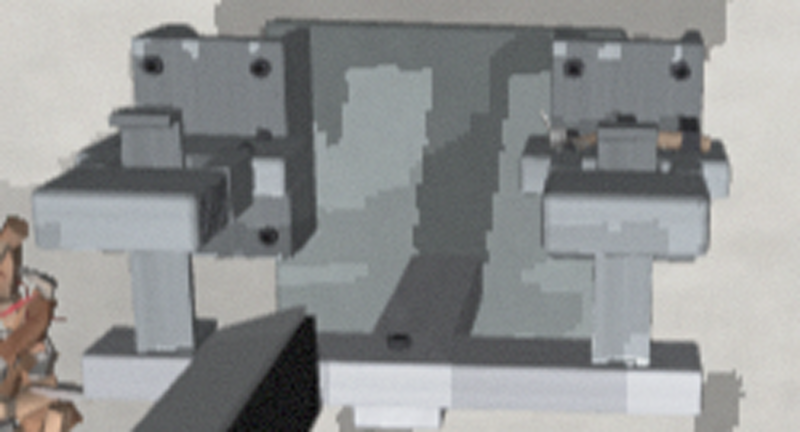

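Run:
```python
from h import *
import pickle
c=pickle.load(open('w3.pkl','rb'))
P=np.array([onz(c,p,.129) for p in [(300.4,246),(351.4,246.4),(351,264.4),(300.4,264)]]);print(P.round(4),P.mean(0))
f=lambda u,v:(u/3.2+130,v/3.2+185)
for a,b,z in [((85,358),(700,374),.105),((35,195),(705,199),.129),((135,40),(700,44),.053)]:
    A=onz(c,f(*a),z);B=onz(c,f(*b),z);print(A.round(4),B.round(4),np.degrees(np.arctan2(*(B-A)[:2])))
print(c['C'][:3,:3].round(4))
```

```text
[[0.5308 0.4287 0.129 ]
 [0.5311 0.4637 0.129 ]
 [0.544  0.4637 0.129 ]
 [0.5437 0.4285 0.129 ]] [0.53739722 0.44615758 0.129     ]
[0.5783 0.3147 0.105 ] [0.5826 0.4642 0.105 ] 1.626568763162352
[0.5307 0.3194 0.129 ] [0.5316 0.463  0.129 ] 0.3872149632158216
[0.5083 0.3144 0.053 ] [0.5095 0.4662 0.053 ] 0.4504050821634994
[[ 1.000e-03  9.651e-01  2.619e-01]
 [ 1.000e+00 -6.000e-04 -1.700e-03]
 [-1.500e-03  2.619e-01 -9.651e-01]]
```

Request:
arm_command --pt "0.001 0.001 0.015 0" --pt "0 0 0.025 0" --pt "0 0 0.025 0" --pt "0 0 0.02 0" --pt "0 0 0.012 0" --pt "0 0 0.008 0" --pt "0 0 0.003 0" --pt "0 0 0 0" --pt "0 0 0 0"

```text
time_s: 5.25
ee_pos: [0.5381, 0.4469, 0.2976]
tcp_rot: [2.221, 2.221, 0.003]
wrist_force: [-0.0, -0.3, 0.7]
gripper_width: 0.0941
```

Request:
arm_command --pt "0 0 0 0" --pt "0 0 0 0" --pt "0 0 0 0" --pt "0 0 0 0" --pt "0 0 0 0" --pt "0 0 0 0" --pt "0 0 0 0" --pt "0 0 0 0" --gripper 0.025 --grip_force 50

```text
time_s: 6.05
ee_pos: [0.5379, 0.4466, 0.2967]
tcp_rot: [2.221, 2.221, -0.0]
wrist_force: [-0.3, -0.1, -0.6]
gripper_width: 0.036
```

Run:
```python
from h import *
c=snap('wrist','w4.png');st=robot.get_state();print(st['time_s'],st['ee_pos'],st['tcp_rot'],st['wrist_force'],st['ft_torque'],st['gripper_width'])
```

```text
6.1 [0.53786854 0.44656298 0.29667556] [ 2.22154602e+00  2.22122083e+00 -2.25457164e-04] [ 0.24116299 -0.47534198  1.15732851] [-0.03624889  0.03289712 -0.03270526] 0.03517310721512238
```

View pics/w4.png

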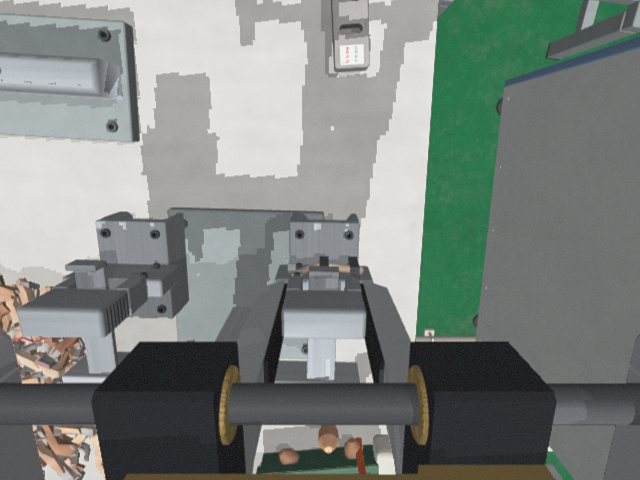

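Request:
arm_command --pt "0 0 -0.003 0" --pt "0 0 -0.003 0" --pt "0 0 -0.003 0" --pt "0 0 -0.002 0" --pt "0 0 0 0" --pt "0 0 0 0"

```text
time_s: 6.7
ee_pos: [0.5378, 0.4466, 0.3077]
tcp_rot: [-2.222, -2.221, 0.0]
wrist_force: [0.1, -0.4, -1.5]
gripper_width: 0.0355
```

Run:
```python
from h import *
c=snap('wrist','w5.png');st=robot.get_state();print(st['time_s'],st['ee_pos'],st['tcp_rot'],st['wrist_force'],st['ft_torque'],st['gripper_width'])
c=snap('side','s5.png');cv2.imwrite('pics/s5z.png',cv2.resize(cv2.cvtColor(c['img'],4)[190:340,210:350],None,fx=4,fy=4,interpolation=2))
```

```text
6.75 [0.53779777 0.44660534 0.30759162] [-2.22152428e+00 -2.22128111e+00  2.86096845e-04] [ 0.17414613 -0.45759165 -2.51309058] [-0.00984727  0.00450772 -0.06364395] 0.03581830724272553
```

View pics/s5z.png

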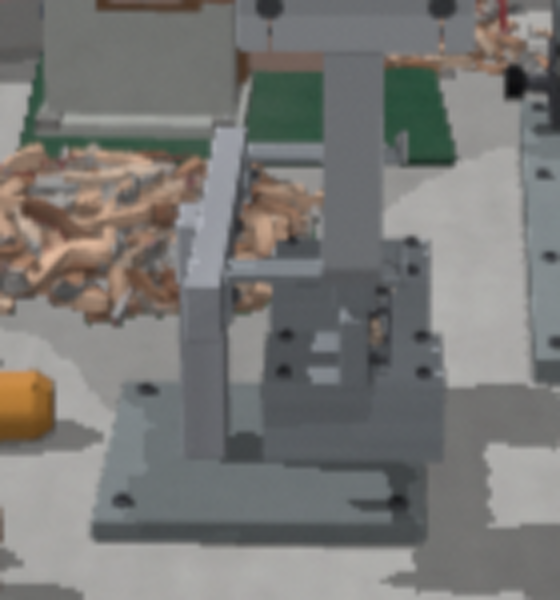

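View pics/w5.png

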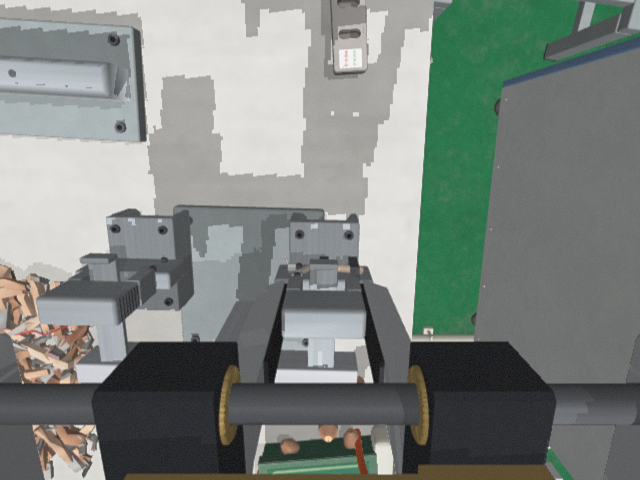

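Request:
arm_command --pt "0 -0.005 0 0" --pt "0 -0.008 0 0" --pt "0 -0.008 0 0" --pt "0 -0.008 0 0" --pt "0 -0.008 0 0" --pt "0 -0.008 0 0" --pt "0 -0.005 0 0" --pt "0 0 0 0"

```text
time_s: 7.6
ee_pos: [0.4868, 0.447, 0.3078]
tcp_rot: [-2.22, -2.222, 0.001]
wrist_force: [0.2, 0.0, -2.0]
gripper_width: 0.036
```

Run:
```python
from h import *
st=robot.get_state();print(st['time_s'],st['ee_pos'],st['tcp_rot'],st['wrist_force'],st['ft_torque'],st['gripper_width'],st['joints'])
c=snap('side','s6.png');cv2.imwrite('pics/s6z.png',cv2.resize(cv2.cvtColor(c['img'],4)[190:340,210:370],None,fx=4,fy=4,interpolation=2))
```

```text
7.6 [0.48683311 0.44701418 0.30777475] [-2.21989426e+00 -2.22227259e+00  5.89336113e-04] [ 0.17448448  0.02356985 -2.0441942 ] [ 0.07747043 -0.04868184 -0.02384767] 0.036008871812577496 [-0.7481883   0.75048502 -0.06378306  1.57083105  0.05865498  0.82252112
  0.73705307]
```

View pics/s6z.png

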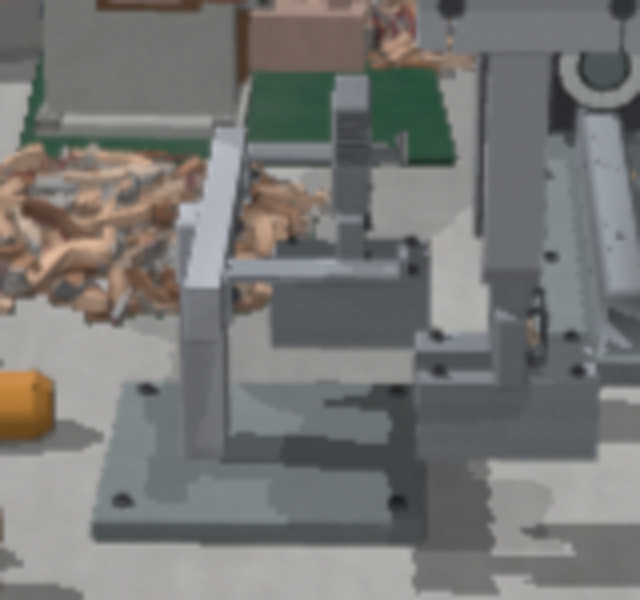

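Request:
arm_command --pt "-0.005 -0.01 -0.01 0" --pt "-0.015 -0.016 -0.01 0" --pt "-0.015 -0.016 -0.01 0" --pt "-0.012 -0.014 -0.005 0" --pt "-0.008 -0.006 0 0" --pt "0 0 0 -4.8" --pt "0 0 0 -8" --pt "0 0 0 -8" --pt "0 0 0 -8" --pt "0 0 0 -8" --pt "0 0 0 -8" --pt "0 0 0 -8" --pt "0 0 0 -8" --pt "0 0 0 -8" --pt "0 0 0 -8" --pt "0 0 0 -6" --pt "0 0 0 -4" --pt "0 0 0 0" --pt "0 0 0 0"

```text
time_s: 9.55
ee_pos: [0.4262, 0.3914, 0.3427]
tcp_rot: [0.092, 3.14, 0.0]
wrist_force: [0.2, 0.3, -2.9]
gripper_width: 0.0357
```

Run:
```python
from h import *
import pickle
c=snap('wrist','w7.png');st=robot.get_state();print(st['time_s'],st['ee_pos'],st['tcp_rot'],st['wrist_force'],st['ft_torque'],st['gripper_width'],st['joints'])
pickle.dump(c,open('w7.pkl','wb'));i=cv2.cvtColor(c['img'],4)
print([(x['uv'],x['p'],onz(c,x['uv'],.04)) for x in robot.pinpoint('wrist','notch_station')])
print(c['C'].round(4), np.degrees(2*np.arctan2(st['tcp_rot'][1],st['tcp_rot'][0])))
c=snap('side','s7.png')
```

```text
9.6 [0.42604386 0.39146643 0.3426844 ] [ 9.10155717e-02  3.14009626e+00 -8.03546165e-05] [-0.26972896  0.01497393 -3.08228076] [ 0.17193282  0.09010929 -0.01450387] 0.03567642378665066 [-0.47649848  0.64349248 -0.49732736  1.77623939  0.40100456  0.82380256
  1.91698998]
[([197.9, 239.4], 0.5, array([0.52130427, 0.3819759 , 0.04      ]))]
[[-9.982e-01  5.690e-02  1.630e-02  4.220e-01]
 [ 5.920e-02  9.633e-01  2.619e-01  3.148e-01]
 [-8.000e-04  2.625e-01 -9.649e-01  3.237e-01]
 [ 0.000e+00  0.000e+00  0.000e+00  1.000e+00]] 176.6794976523346
```

View pics/w7.png

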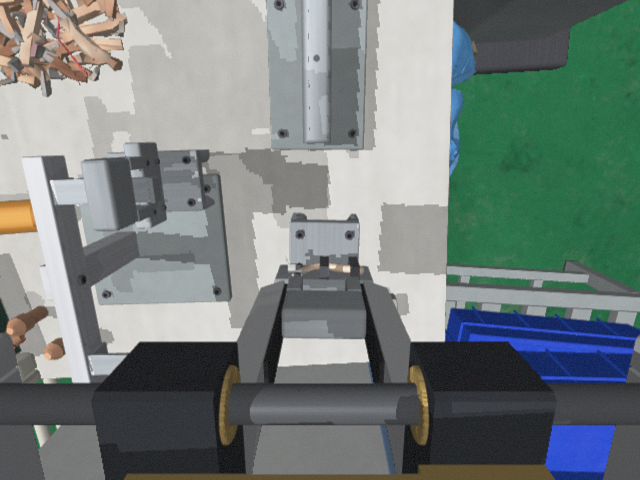

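View pics/s7.png

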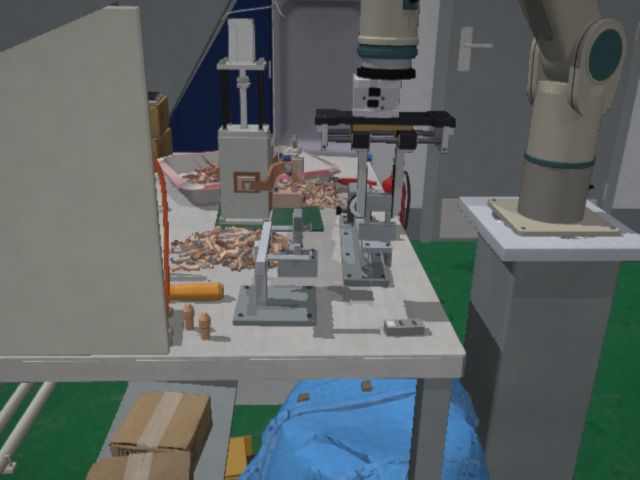

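Run:
```python
import cv2
i=cv2.imread('pics/w7.png'); cv2.imwrite('pics/w7a.png',cv2.resize(i[0:155,260:375],None,fx=3.87,fy=3.87,interpolation=cv2.INTER_CUBIC))
cv2.imwrite('pics/w7b.png',cv2.resize(i[205:345,260:390],None,fx=4.2,fy=4.2,interpolation=cv2.INTER_CUBIC))
```

```text
(no output)
```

View pics/w7a.png

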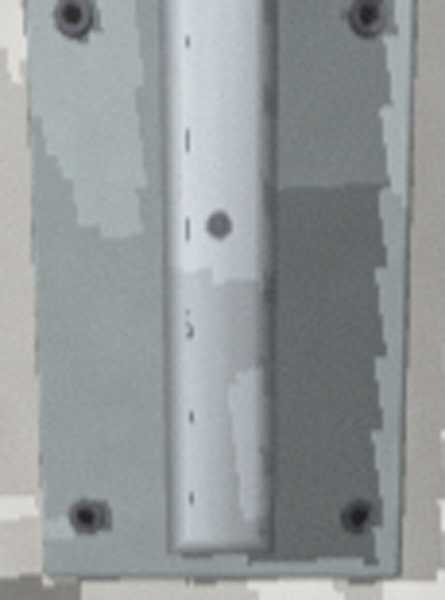

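View pics/w7b.png

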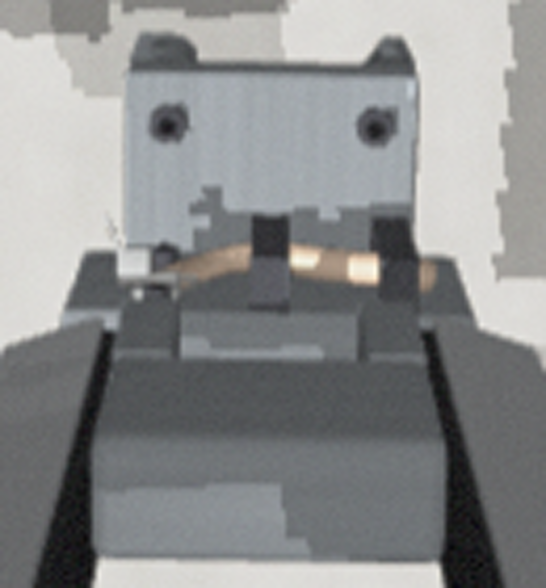

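Run:
```python
from h import *
import pickle
c=pickle.load(open('w7.pkl','rb'))
f=lambda u,v:(u/3.87+260,v/3.87)
g=lambda u,v:(u/4.2+260,v/4.2+205)
def mid(a,b,z):
    A=onz(c,f(*a),z);B=onz(c,f(*b),z);print('bar/plate',A.round(4),B.round(4),'w',np.linalg.norm(A-B).round(4),'mid',((A+B)/2).round(4));return (A+B)/2
for pts,z in [([(165,5),(276,5),(170,545),(272,545)],.036),([(28,5),(408,5),(45,575),(398,575)],.012)]:
    m=mid(pts[0],pts[1],z);n=mid(pts[2],pts[3],z);print('yaw tilt',np.degrees(np.arctan2(n[0]-m[0],n[1]-m[1])))
print('hole',onz(c,f(218,225),.04),'end',onz(c,f(220,545),.04))
# carrier saddle: foot 40 wide; top of saddle z: foot+20..., head z=.163, foot z=.079
zf=.3427-.1797-.084
for z in (zf+.02,zf+.024,zf+.028): 
  print(z,[ (A:=onz(c,g(125,70),z)).round(4),(B:=onz(c,g(417,72),z)).round(4),np.linalg.norm(A-B),(A+B)/2])
print('screws',[onz(c,g(168,123),zf+.024),onz(c,g(376,126),zf+.024)])
zt=.3427-.1797+.012
A=onz(c,g(95,435),zt);B=onz(c,g(445,435),zt);C=onz(c,g(96,553),zt);D=onz(c,g(442,555),zt)
print('head',A,B,np.linalg.norm(A-B),(A+B+C+D)/4)
```

```text
bar/plate [0.4307 0.2266 0.036 ] [0.4119 0.2277 0.036 ] w 0.0188 mid [0.4213 0.2271 0.036 ]
bar/plate [0.4363 0.3149 0.036 ] [0.4174 0.3161 0.036 ] w 0.0189 mid [0.4268 0.3155 0.036 ]
yaw tilt 3.5850490702671283
bar/plate [0.4566 0.2177 0.012 ] [0.3868 0.2219 0.012 ] w 0.0699 mid [0.4217 0.2198 0.012 ]
bar/plate [0.4631 0.3193 0.012 ] [0.392  0.3235 0.012 ] w 0.0712 mid [0.4275 0.3214 0.012 ]
yaw tilt 3.2726030829629007
hole [0.42390011 0.2620018  0.04      ] end [0.4269641  0.31547855 0.04      ]
0.099 [array([0.4449, 0.3605, 0.099 ]), array([0.4038, 0.3632, 0.099 ]), np.float64(0.0411114972387987), array([0.42435235, 0.36182411, 0.099     ])]
0.10300000000000001 [array([0.4445, 0.3597, 0.103 ]), array([0.4042, 0.3623, 0.103 ]), np.float64(0.040379598211833595), array([0.42431098, 0.36098765, 0.103     ])]
0.107 [array([0.4441, 0.3588, 0.107 ]), array([0.4045, 0.3615, 0.107 ]), np.float64(0.039647699184868546), array([0.42426962, 0.36015119, 0.107     ])]
screws [array([0.439087  , 0.36752408, 0.103     ]), array([0.41014466, 0.36966633, 0.103     ])]
head [0.44313161 0.38163163 0.175     ] [0.40850707 0.38367248 0.175     ] 0.034684635731572024 [0.42625134 0.38917053 0.175     ]
```

Request:
arm_command --pt "-0.0006 -0.0104 0 0" --pt "-0.001 -0.025 0 0" --pt "-0.001 -0.025 0 0" --pt "-0.001 -0.025 0 0" --pt "-0.001 -0.025 0 0" --pt "-0.001 -0.015 0.01 0" --pt "0 0 0.015 0" --pt "0 0 0.007 0" --pt "0 0 0 0" --pt "0 0 0 0"

```text
time_s: 10.7
ee_pos: [0.4244, 0.2666, 0.3109]
tcp_rot: [0.087, 3.14, 0.001]
wrist_force: [0.5, 0.0, -2.4]
gripper_width: 0.0355
```

Run:
```python
from h import *
import pickle
c=snap('wrist','w8.png');st=robot.get_state();print(st['time_s'],st['ee_pos'],st['tcp_rot'],st['wrist_force'],st['ft_torque'],st['gripper_width'])
pickle.dump(c,open('w8.pkl','wb'))
print([(x['uv'],x['p'],onz(c,x['uv'],.04)) for x in robot.pinpoint('wrist','notch_station')])
i=cv2.cvtColor(c['img'],4);cv2.imwrite('pics/w8z.png',cv2.resize(i[90:350,220:420],None,fx=2.3,fy=2.3,interpolation=2))
c=snap('side','s8.png');i=cv2.cvtColor(c['img'],4);cv2.imwrite('pics/s8z.png',cv2.resize(i[170:300,310:430],None,fx=4.6,fy=4.6,interpolation=2))
```

```text
10.75 [0.4244383  0.2666879  0.31110618] [8.68429021e-02 3.13985351e+00 1.16255138e-03] [ 0.49072098  0.3291355  -3.03358239] [ 0.11464646  0.09187827 -0.00212471] 0.03591778837053718
[([322.8, 124.7], 0.76, array([0.42057284, 0.18126763, 0.04      ]))]
```

View pics/w8z.png

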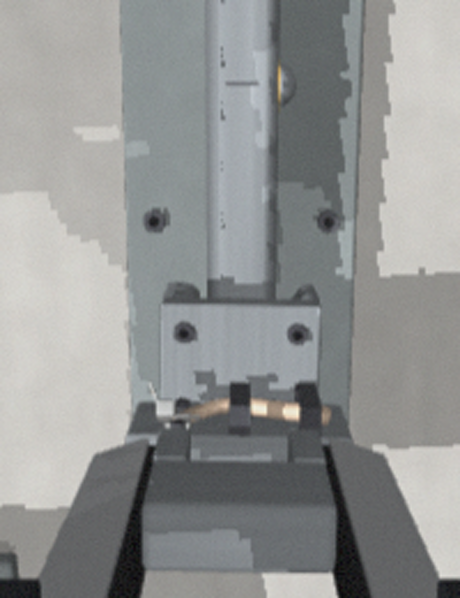

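View pics/s8z.png

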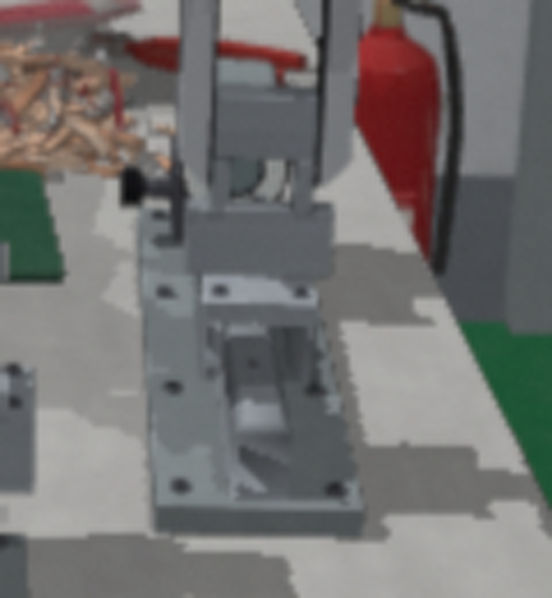

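Request:
arm_command --pt "0 0 0.002 0" --pt "0 0 0.003 0" --pt "0 0 0.003 0" --pt "0 0 0.003 0" --pt "0 0 0.003 0" --pt "0 0 0.003 0" --pt "0 0 0.003 0" --pt "0 0 0.002 0" --pt "0 0 0 0"

```text
time_s: 11.75
ee_pos: [0.4243, 0.2661, 0.2884]
tcp_rot: [-0.088, -3.14, 0.0]
wrist_force: [0.3, -0.0, -2.6]
gripper_width: 0.0359
```

Run:
```python
from h import *
for k in range(2):
  st=robot.get_state();print(st['time_s'],st['ee_pos'],st['tcp_rot'],st['wrist_force'],st['ft_torque'],st['gripper_width'])
  c=snap('side','s9.png')
i=cv2.cvtColor(c['img'],4);cv2.imwrite('pics/s9z.png',cv2.resize(i[170:300,310:430],None,fx=4.6,fy=4.6,interpolation=2))
```

```text
11.75 [0.42432964 0.26609932 0.28836137] [-8.77215009e-02 -3.13987984e+00  4.69042250e-04] [ 0.25393027 -0.01809822 -2.62668016] [0.11471203 0.09995884 0.00694104] 0.03589168366647214
11.8 [0.42435486 0.26616188 0.28852607] [-8.76929732e-02 -3.14006739e+00  2.32441609e-04] [ 0.11713903  0.80253185 -2.54009678] [ 0.11734567  0.05764709 -0.00129929] 0.03539193355178952
```

View pics/s9z.png

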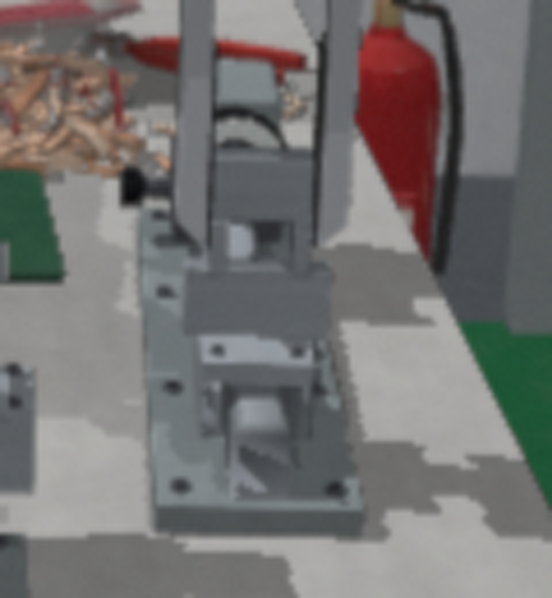

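Straddling without touching. Lower the last few mm to contact.

Request:
arm_command --pt "0 0 0.002 0" --pt "0 0 0.001 0" --pt "0 0 0.001 0" --pt "0 0 0.0005 0" --pt "0 0 0 0"

```text
time_s: 12.35
ee_pos: [0.4244, 0.2661, 0.2841]
tcp_rot: [-0.088, -3.14, 0.0]
wrist_force: [0.6, -0.7, -3.3]
gripper_width: 0.0355
```

Request:
arm_command --pt "0 0 0.0005 0" --pt "0 0 0 0" --pt "0 0 0 0"

```text
time_s: 12.65
ee_pos: [0.4244, 0.2661, 0.2837]
tcp_rot: [-0.088, -3.14, -0.0]
wrist_force: [-0.6, -0.5, -2.5]
gripper_width: 0.0356
```

Request:
arm_command --pt "0 0 0.0005 0" --pt "0 0 0 0" --pt "0 0 0 0"

```text
time_s: 12.95
ee_pos: [0.4244, 0.2662, 0.2836]
tcp_rot: [0.088, 3.14, 0.0]
wrist_force: [-0.8, -0.7, 4.7]
gripper_width: 0.0357
```

Request:
arm_command --pt "0 0 0.0005 0" --pt "0 0 0 0" --pt "0 0 0 0"

```text
time_s: 13.25
ee_pos: [0.4243, 0.2663, 0.2836]
tcp_rot: [0.088, 3.14, -0.0]
wrist_force: [-2.4, -1.6, 9.9]
gripper_width: 0.0356
```

Request:
arm_command --pt "0 -0.003 0 0" --pt "0 -0.006 0 0" --pt "0 -0.006 0 0" --pt "0 -0.006 0 0" --pt "0 -0.006 0 0" --pt "0 -0.006 0 0" --pt "0 -0.006 0 0" --pt "0 -0.006 0 0" --pt "0 -0.003 0 0" --pt "0 0 0 0"

```text
time_s: 14.25
ee_pos: [0.4217, 0.2195, 0.2836]
tcp_rot: [0.086, 3.139, 0.005]
wrist_force: [-2.4, 1.6, 7.8]
gripper_width: 0.0357
```

Run:
```python
from h import *
st=robot.get_state();print(st['time_s'],st['ee_pos'],st['tcp_rot'],st['wrist_force'],st['ft_torque'],st['gripper_width'])
c=snap('wrist','w10.png')
print([(x['uv'],x['p'],onz(c,x['uv'],.04)) for x in robot.pinpoint('wrist','notch_station')])
```

```text
14.25 [0.42168778 0.21951689 0.28359288] [0.08621658 3.13880889 0.00519767] [-2.40542039  1.55963391  7.76870575] [0.45079215 0.78612062 0.11244543] 0.03571277119855342
[([327.1, 207.5], 0.92, array([0.4183883, 0.1822073, 0.04     ])), ([324.9, 262.6], 0.38, array([0.42152711, 0.21594718, 0.04      ])), ([323.1, 261.8], 0.27, array([0.42259165, 0.21537686, 0.04      ]))]
```

View pics/w10.png

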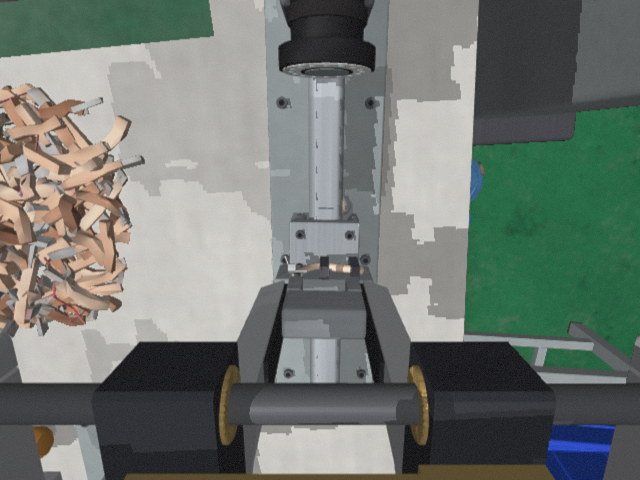

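Request:
arm_command --pt "0 -0.002 0 0" --pt "0 -0.002 0 0" --pt "0 -0.002 0 0" --pt "0 -0.002 0 0" --pt "0 -0.002 0 0" --pt "0 -0.002 0 0"

```text
time_s: 14.95
ee_pos: [0.4209, 0.2095, 0.2838]
tcp_rot: [0.085, 3.138, 0.012]
wrist_force: [-2.8, 7.7, 8.1]
gripper_width: 0.0355
```

Request:
arm_command --pt "0 -0.002 0 0" --pt "0 -0.002 0 0" --pt "0 -0.002 0 0"

```text
time_s: 15.25
ee_pos: [0.4206, 0.2036, 0.2838]
tcp_rot: [0.085, 3.138, 0.012]
wrist_force: [-4.4, 8.4, 8.2]
gripper_width: 0.0355
```

Request:
arm_command --pt "0 -0.002 0 0" --pt "0 -0.002 0 0" --pt "0 -0.002 0 0"

```text
time_s: 15.55
ee_pos: [0.4196, 0.1976, 0.2837]
tcp_rot: [0.084, 3.14, 0.01]
wrist_force: [-4.5, 5.8, 11.4]
gripper_width: 0.0358
```

Run:
```python
from h import *
st=robot.get_state();print(st['time_s'],st['ee_pos'],st['tcp_rot'],st['wrist_force'],st['ft_torque'],st['gripper_width'])
c=snap('wrist','w11.png');i=cv2.cvtColor(c['img'],4);cv2.imwrite('pics/w11z.png',cv2.resize(i[100:350,220:420],None,fx=2.4,fy=2.4,interpolation=2))
c=snap('side','s11.png');i=cv2.cvtColor(c['img'],4);cv2.imwrite('pics/s11z.png',cv2.resize(i[170:300,310:430],None,fx=4.6,fy=4.6,interpolation=2))
```

```text
15.55 [0.41955276 0.19757069 0.28366844] [0.08393388 3.13962791 0.01035173] [-4.54140189  5.79993253 11.39598199] [ 1.50011615  1.81039162 -0.08099538] 0.03582551331346417
```

View pics/w11z.png

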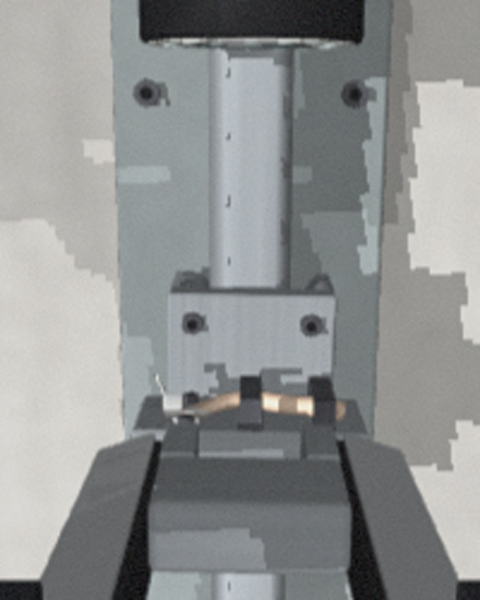

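View pics/s11z.png

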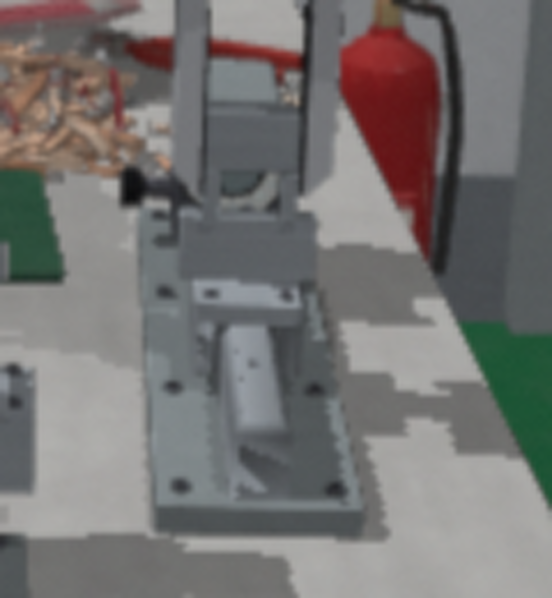

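Request:
arm_command --pt "0 -0.002 0 0" --pt "0 -0.002 0 0" --pt "0 -0.002 0 0"

```text
time_s: 15.95
ee_pos: [0.4191, 0.191, 0.2836]
tcp_rot: [0.084, 3.14, 0.008]
wrist_force: [-5.6, 5.2, 11.6]
gripper_width: 0.0353
```

Request:
arm_command --pt "0 -0.001 0 0" --pt "0 -0.001 0 0"

```text
time_s: 16.15
ee_pos: [0.419, 0.189, 0.2836]
tcp_rot: [0.084, 3.14, 0.008]
wrist_force: [-6.0, 6.2, 11.8]
gripper_width: 0.0362
```

Request:
arm_command --pt "0 -0.001 0 0" --pt "0 0 0 0"

```text
time_s: 16.35
ee_pos: [0.4189, 0.1867, 0.2835]
tcp_rot: [-0.085, -3.14, -0.003]
wrist_force: [-5.8, 2.9, 13.2]
gripper_width: 0.0358
```

Request:
arm_command --pt "0 -0.001 0 0" --pt "0 0 0 0"

```text
time_s: 16.55
ee_pos: [0.4189, 0.1859, 0.2835]
tcp_rot: [-0.085, -3.14, -0.004]
wrist_force: [-5.3, 2.8, 12.1]
gripper_width: 0.0357
```

Request:
arm_command --pt "0 -0.001 0 0" --pt "0 0 0 0"

```text
time_s: 16.75
ee_pos: [0.4189, 0.1845, 0.2835]
tcp_rot: [-0.086, -3.14, -0.002]
wrist_force: [-4.4, 1.8, 13.1]
gripper_width: 0.0356
```

Request:
arm_command --pt "0 -0.0005 0 0" --pt "0 0 0 0"

```text
time_s: 16.95
ee_pos: [0.4189, 0.1839, 0.2835]
tcp_rot: [-0.086, -3.14, -0.002]
wrist_force: [-4.0, 1.8, 12.1]
gripper_width: 0.0354
```

Request:
arm_command --pt "0 -0.0005 0 0" --pt "0 0 0 0"

```text
time_s: 17.15
ee_pos: [0.419, 0.1835, 0.2835]
tcp_rot: [0.086, 3.14, 0.003]
wrist_force: [-4.1, 2.2, 12.1]
gripper_width: 0.0355
```

Request:
arm_command --pt "0 -0.0005 0 0" --pt "0 0 0 0"

```text
time_s: 17.35
ee_pos: [0.419, 0.1833, 0.2835]
tcp_rot: [0.086, 3.14, 0.004]
wrist_force: [-5.3, 2.4, 12.1]
gripper_width: 0.0355
```

Request:
arm_command --pt "0 -0.0005 0 0" --pt "0 0 0 0"

```text
time_s: 17.55
ee_pos: [0.4189, 0.183, 0.2835]
tcp_rot: [0.085, 3.14, 0.005]
wrist_force: [-4.9, 2.7, 10.9]
gripper_width: 0.0358
```

Run:
```python
from h import *
for k in range(4):
  st=robot.get_state();print(st['time_s'],st['ee_pos'],st['tcp_rot'].round(4),st['wrist_force'].round(2),st['ft_torque'].round(2))
  c=snap('side','s12.png')
i=cv2.imread('pics/w10.png');cv2.imwrite('pics/w10z.png',cv2.resize(i[190:270,280:370],None,fx=7,fy=7,interpolation=2))
```

```text
17.55 [0.41894602 0.18300879 0.28354212] [0.0853 3.1401 0.0046] [-4.91  2.65 10.88] [ 0.77  1.51 -0.02]
17.6 [0.4189557  0.18303874 0.28354404] [0.0853 3.14   0.0046] [-4.96  3.2  12.34] [ 0.8   1.52 -0.03]
17.65 [0.41894241 0.18304305 0.28353749] [0.0853 3.1401 0.0046] [-4.9   2.85 11.8 ] [ 0.76  1.5  -0.06]
17.7 [0.41895014 0.18303648 0.28354309] [0.0853 3.1401 0.0046] [-4.37  3.69 11.52] [ 0.79  1.52 -0.06]
```

View pics/w10z.png

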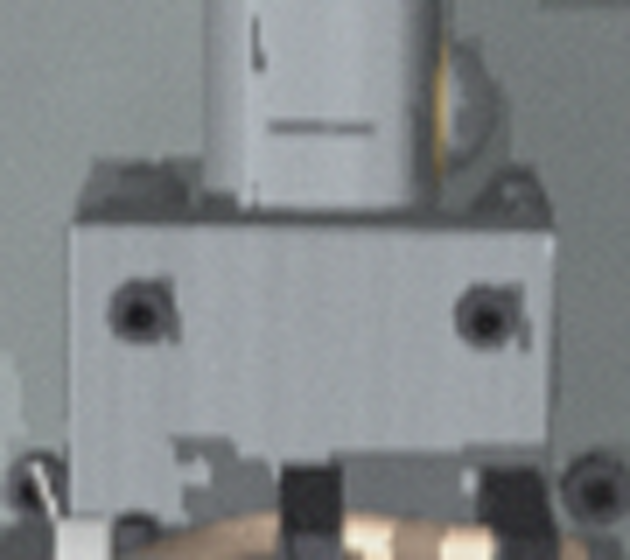

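Run:
```python
from h import *
s=robot.snapshot('wrist')
T=np.eye(4);T[:3,:3]=R.from_rotvec([0.08621658,3.13880889,0.00519767]).as_matrix();T[:3,3]=[0.42168778,0.21951689,0.28359288]
c=dict(C=T@np.array(s['hand_eye']),f=387.5316,cx=s['cx'],cy=s['cy'])
g=lambda u,v:(u/7+280,v/7+190)
L=onz(c,g(322,127),.04);print('cross',L)
d=np.array([.0575,.998,0])
for z in (.046,.048,.05,.052):
    A=onz(c,g(72,224),z);B=onz(c,g(553,228),z);M=(A+B)/2
    print(z,np.linalg.norm(A-B).round(4),M.round(4),'front ahead of TCP',((T[:3,3]-M)@d).round(4),'to go',((M-L)@d+.030).round(4), 'y at notch',.2195-((M-L)@d+.030)*.998)
```

```text
cross [0.4190498  0.18255089 0.04      ]
0.046 0.0395 [0.4202 0.1897 0.046 ] front ahead of TCP 0.0299 to go 0.0372 y at notch 0.18240797293212557
0.048 0.0392 [0.4202 0.1892 0.048 ] front ahead of TCP 0.0303 to go 0.0367 y at notch 0.18283463462512026
0.05 0.0388 [0.4202 0.1888 0.05  ] front ahead of TCP 0.0307 to go 0.0363 y at notch 0.18326129631811494
0.052 0.0384 [0.4202 0.1884 0.052 ] front ahead of TCP 0.0312 to go 0.0359 y at notch 0.18368795801110965
```

Request:
arm_command --pt "0 0.0005 0 0" --pt "0 0 0 0"

```text
time_s: 18.0
ee_pos: [0.419, 0.1833, 0.2835]
tcp_rot: [0.086, 3.14, 0.003]
wrist_force: [-4.0, 2.6, 12.6]
gripper_width: 0.0358
```

```bash
cat > avg.py <<'E'
from h import *
F=[];P=[];r=[];t=[]
for k in range(6):
  st=robot.get_state();F.append(st['wrist_force']);P.append(st['ee_pos']);r.append(st['tcp_rot']);t.append(st['ft_torque'])
  robot.snapshot('side')
print(st['time_s'],np.mean(P,0).round(5),np.mean(F,0).round(2),np.mean(t,0).round(2),r[-1].round(4))
E
python3 avg.py
```

```text
18.25 [0.41898 0.18324 0.28352] [-4.63  2.58 12.22] [0.57 1.48 0.01] [0.0857 3.1402 0.0035]
```

Request:
arm_command --pt "0 0.0005 0 0" --pt "0 0 0 0"

```text
time_s: 18.5
ee_pos: [0.419, 0.1834, 0.2835]
tcp_rot: [0.086, 3.14, 0.002]
wrist_force: [-3.6, 2.2, 12.7]
gripper_width: 0.0357
```

```bash
python3 avg.py
```

```text
18.75 [0.41902 0.18344 0.28352] [-4.08  1.92 12.45] [ 0.41  1.45 -0.  ] [8.6000e-02 3.1403e+00 2.3000e-03]
```

Run:
```python
from h import *
c=snap('wrist','w13.png')
c=snap('side','s13.png');i=cv2.cvtColor(c['img'],4);cv2.imwrite('pics/s13z.png',cv2.resize(i[150:350,180:440],None,fx=3,fy=3,interpolation=2))
c=snap('scene','c13.png');i=cv2.cvtColor(c['img'],4);cv2.imwrite('pics/c13z.png',cv2.resize(i[160:460,200:420],None,fx=2,fy=2,interpolation=2))
```

```text
(no output)
```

View pics/w13.png

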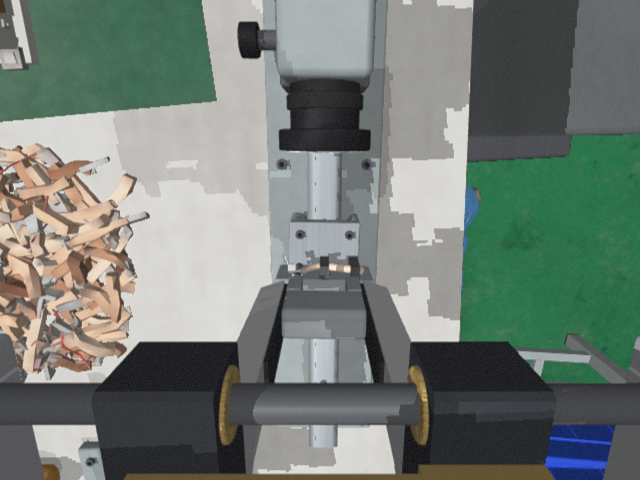

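View pics/s13z.png

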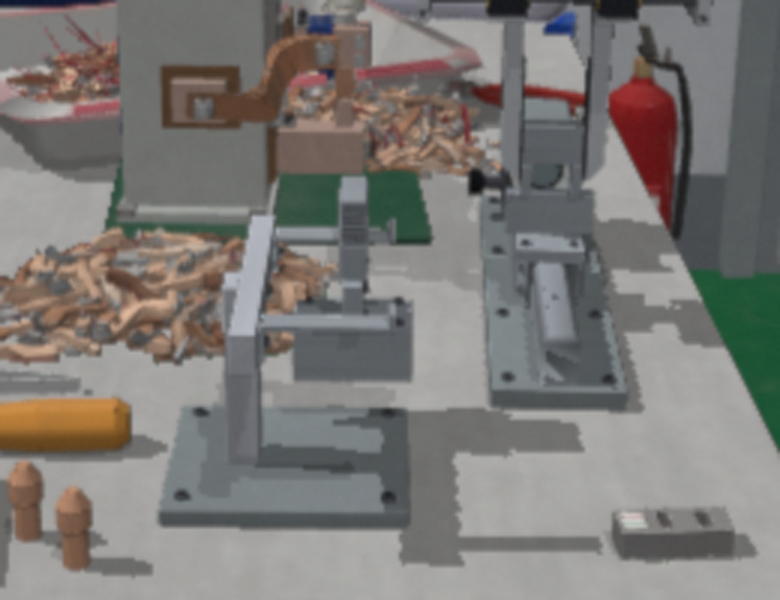

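View pics/c13z.png

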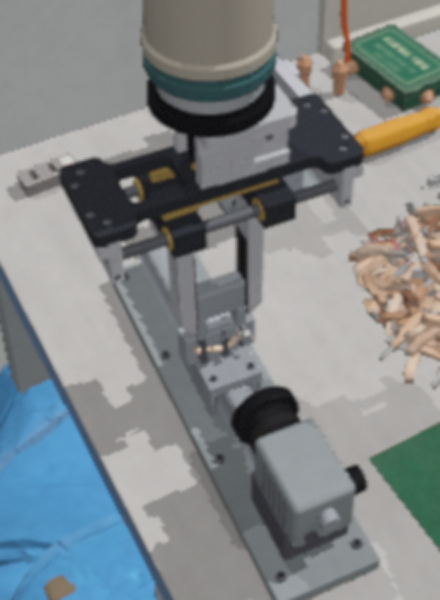

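Request:
arm_command --pt "0 0.0005 0 0" --pt "0 0.0005 0 0" --pt "0 0 0 0"

```text
time_s: 19.25
ee_pos: [0.4191, 0.1838, 0.2835]
tcp_rot: [-0.087, -3.14, 0.0]
wrist_force: [-4.3, 0.1, 14.0]
gripper_width: 0.0354
```

```bash
python3 avg.py
```

```text
19.5 [0.41909 0.18377 0.28352] [-3.78 -0.16 13.72] [0.02 1.38 0.02] [-0.0867 -3.1402  0.    ]
```

```bash
python3 -c "
from cell import robot
print(robot.job_done()); print(robot.get_state()['wrist_force'],robot.get_state()['ee_pos'])"
```

```text
the job is handed in; nothing more can be done
None
the job is handed in; nothing more can be done
```

I unhooked the carrier with the welded terminal and set it astride the open end of the rail with the terminal facing the lens. I then slid it towards the camera until the ball clicked into the notch. The job was handed in at about 19.5 s, with the gripper still holding the carrier at 50 N.

**At the notch:** drag rose to about 8 N on the ramp, held at 5–6 N, then fell to about 1.8 N. After that the carrier resisted up to about 3 N without following the commanded moves. I then eased off until the force along the rail was about 0 N and the tool no longer tilted.

**Seating and surroundings:** the carrier is fully down, with the tool height steady at 0.2835 m and a light downward press. The pictures show the empty carrier still on its hook, the gauge block and spare tips in place, and a clear gap to the lens.

**Disagreement:** the wrist camera put the notch at a tool y of about 0.1825–0.1837 m, and the carrier rests at 0.1838 m. That is within the 2 mm calibration. I trusted the force over the camera, because the cross line on the rail is hidden under the carrier. The first estimate from the two fixed cameras was 5–7 mm off, so I dropped it.

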